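# Set the polarizer ring to its marker stud and light the base

## Task

On the round white light base, push the upright tab of the polarizer ring's lever round the arc until the lever's pointer is in line with the one tall stud among the four studs on the scale. Only push the tab gently with the fingers: do not pinch it, and do not lift the ring out of its seat. Then press the button behind the ring right down and let it come up again, leaving the ring at its setting and the loose things on the base and the bench where they are.

Things in the scene. Friction and masses are not known exactly. Their poses are not given: they have to be found in the camera images.
- lamp: Round white light base fixed to the bench, 250 mm in diameter, its flat top 65 mm above the bench. Origin: centre of its underside, on the ring's axis. Its -x side is its front (lever and studs), its +x side the back (button); z up. Its place and yaw (up to about 0.5 rad) vary.
- ring: Black polarizer ring, 118 mm in diameter, lying in a seat on the base, with a steel lever. Origin: on the turning axis (vertical, the base's axis), level with the base's top. x axis: outward along the lever through tab and pointer; y across it; z up. Turns 1.8 rad either way from the base's front, starts within 0.35 rad of it, stays where left; about 2 N at the tab turns it. Can be lifted out.
- ring_centre (a point): Centre of the ring's upper face, on the axis, 13 mm above the base's top.
- lever_tab (a point): Centre of the black upright tab on the lever, 76 mm from the axis. The tab is 24 mm along the lever, 12 mm thick across it and 36 mm high; it stands from 11 mm to 47 mm above the base's top, and it is pushed on its broad side faces.
- tab_left: The half of the tab (6 mm thick) on the lever's +y side. Origin at its centre, axes as the ring's. A finger that pushes toward -y touches this half only.
- tab_right: The half of the tab (6 mm thick) on the lever's -y side. Origin at its centre, axes as the ring's. A finger that pushes toward +y touches this half only.
- pointer_tip (a point): Tip of the dark steel pointer at the lever's outer end, 96 mm from the axis, 8 mm above the base's top.
- stud_tall_top (a point): Top of the tall brass stud, the mark to set to: 10 mm thick, 40 mm above the base's top, fixed in the dark groove about 108 mm from the axis. It stands in any of four places, about 42 or 76 degrees to either side of the base's front. The pointer and tab pass inside the studs without touching them.
- stud_a_top (a point): Top of a short brass stud, 10 mm thick, 11 mm above the base's top, in the same groove: not the mark.
- stud_b_top (a point): Top of a second short stud, like stud_a.
- stud_c_top (a point): Top of a third short stud, like stud_a.
- button (a joint): Travel of the button: 0 up, 0.006 m fully down (about 5 N). It springs up again when let go.
- button_top (a point): Centre of the top of the grey push button (24 mm in diameter, in a black housing) on the base's top at the back, 93 mm behind the axis. It is pressed straight down.
- vial: Loose amber glass vial with a white cap, 22 mm in diameter, 42 mm high, standing on the base's top at its back edge on the left. Origin: centre of its underside. To be left alone.
- eyepiece: Loose aluminium eyepiece, a cylinder 28 mm in diameter and 36 mm high, on the bench at the back left of the base. Origin: centre of its underside. To be left alone.
- petri: Loose clear petri dish with lid, 92 mm in diameter, 16 mm high, on the bench at the base's left. Origin: centre of its underside. To be left alone.
- beaker: Loose glass beaker, 60 mm in diameter, 72 mm high, on the bench at the base's right. Origin: centre of its underside. To be left alone.
- slidebox: Loose white slide box, 40 x 82 x 32 mm, on the bench behind the base. Origin: centre of its underside. To be left alone.
- pen: Loose marker pen, about 135 mm long and 17 mm thick, on the bench at the front left of the base. Origin: underside near its middle. To be left alone.
- tweezers: Loose steel tweezers, 115 mm long, 5 mm high, lying on the bench at the base's right. Origin: underside at the middle. To be left alone.

How it is judged:
By the outcome, as a careful person would: the job done as asked, in the order asked, and still so for the second after the job is handed in, with the robot touching nothing.
It also fails if it takes over 58 s, if anything falls off the work surface, if the arm or the gripper's body presses on something with over 40 N, if the wrist force passes 120 N, or if a joint passes its speed limit or range.

## Robot

A 6-joint arm with a two-finger parallel gripper is mounted at the origin on the work surface. World frame = base frame: x ahead of the robot, y to its left, z up, the work surface at z = 0. Lengths are in m, angles in rad, forces in N, time in s.
With the tool pointing down it reaches from about 0.375 to 0.9 m from the base axis. Payload 3.1 kg.
Tool frame: the origin (TCP) lies at the very end of the fingers, on their centre line; the grasp point (between the pads) lies 19 mm behind it; z points along the fingers, y is the direction in which the jaws open and shut (so a half turn about z gives the same grasp; the last joint's range is limited). The gripper opens to 87 mm and grips with 3 to 60 N. Pads are 19 mm wide; open, the fingers measure 117 mm over their backs; the gripper's body (75 mm by 190 mm) begins 51 mm behind the grasp point.
Start: joints at [-1.399, 0.527, 1.433, -0, 1.181, -0.178], TCP at [0.214, -0.587, 0.223] pointing down, gripper open.
Joint ranges: [-3.08, 3.08], [-0.75, 2.2], [0.22, 2.44], [-1.43, 4.57], [0, 2.65], [-2.85, 2.85]. Speed limits (rad/s): [2.79, 2.79, 3.14, 3.14, 3.14, 3.14].

## Interface

Orientations are given as [roll, pitch, yaw] about the fixed x, y, z axes, in that order (R = Rz(yaw) Ry(pitch) Rx(roll)).
In Python, from bench import * gives the robot as it stands. The module is installed in compiled form; this text tells all that it offers.
- The arm moves only by the tool apply_moves, never from a script. Its arguments are lists of equal length, an entry for each row: "dp": the shift along the tool's x, y, z in cm, a list of three; "spin": the turn about the tool's z in degrees; "jaw": the opening, from 0 (shut) to 1 (fully open). A call has 1 to 20 rows; each row is the pose to reach, as a shift and turn from the pose commanded when the call began, along the tool's axes at that moment; what a row does not reach only later rows make up. A row lasts 1/8 s, in which the tool goes at most 62.5 mm and 10.7 degrees, less where a joint would pass 70% of its speed; a pose out of reach is approached as far as the arm can. A call with a gripper value outside its range is refused whole. The fingers move at their own pace and stop on an object; the grip force is fixed at half the most. Time passes only in rows, so rows that repeat a pose let the fingers close. It gives the time, the measured TCP pose, the force and the opening at its end, in the units of the state.
- get_obs(): the state, without advancing time (a new reading comes with each control period).
- get_image(name): name is "scene" or "top" or "wrist"; returns the picture (480x640x3 uint8, red, green, blue); there is no depth.
- camera_params(name): a dict with "fx", "fy", "cx", "cy" (pixels), "T" (4x4, takes a point from camera to world coordinates). Camera axes: x right, y down, z forward; pixel columns grow to the right and rows downward; lengths in m; the calibration is good to about 2 mm. The wrist camera is an equidistant fisheye: a pixel r from the principal point sees the ray r / f radians off the axis. A picture is of the moment at which its call begins: read the wrist's pose just before it. camera_params takes no time and is no camera call; for the wrist camera it gives the pose at the moment of the call.
- finish_job(): hands the job in, once; it reports no verdict.
Trained networks look in the newest picture that a camera, given by its name, has taken for a name from the list of things; names that differ only in an ending like _2 or _b are one class to them, and where a whole thing is asked for, a point or a joint stands for the part that bears it (a point fixed in the world has none). Each returns a list of dicts, best first, with "p" (0 to 1); they miss things now and then, are a little off and sometimes report something else, mostly with a low value. They report only what shows in the picture. A call takes as long as a camera call.
- search_frame(camera, name): "rect" ([left, top, width, height] as shares, 0 to 1, of the picture: columns of its width, rows of its height, round what is visible of it).
- tip_of(camera, name): "position" ([row, column] as shares, 0 to 1, of the picture: columns of its width, rows of its height: a listed point, or the origin of a listed thing).
The state is a dict: "time_s": time; "joints": joint angles; "joint_velocities": joint speeds; "effort": joint torques, N m; "position": TCP position; "eef_rot": TCP orientation; "wrist_force": force on the tool from outside, world axes, zero at the start; "moment": the same for the moment, N m; "finger_gap": finger opening in m.
Only numpy, scipy, OpenCV 4.12 (cv2) and the standard library are available. Lean on these libraries where they do the work, as an engineer would, in place of code of your own. Each camera call takes 0.05 s, during which the arm holds its last target.

## Working session

There is one attempt and no reset: what is moved stays moved. The work goes in short steps, Python scripts to look and compute and a tool call to move; the robot and the scene stay as the last step left them, time stands still between calls to the robot, and variables do not carry over. Pictures are saved under pics/ and viewed, and the job is handed in when it is done.

Besides the shell and the picture viewer there is one more tool, called after ">>>" in YAML: its name, and indented under it one key for each argument. apply_moves: Moves the arm, as the interface text tells. Its arguments: {"type":"object","properties":{"dp":{"type":"array","items":{"type":"array","items":{"type":"number"}}},"spin":{"type":"array","items":{"type":"number"}},"jaw":{"type":"array","items":{"type":"number"}}},"required":["dp","spin","jaw"]}

```bash
mkdir -p pics
cat > h.py <<'E'
from bench import *
import numpy as np, cv2
def snap(c,n):
    im=get_image(c); cv2.imwrite(f'pics/{n}.png',im[:,:,::-1]); return im
def ray(c,px,P=None):
    P=P or camera_params(c); T=np.array(P['T'])
    x=(px[0]-P['cx'])/P['fx']; y=(px[1]-P['cy'])/P['fy']
    if c=='wrist':
        r=np.hypot(x,y); d=np.array([np.sin(r)*x/(r+1e-12),np.sin(r)*y/(r+1e-12),np.cos(r)])
    else: d=np.array([x,y,1.])
    return T[:3,3],T[:3,:3]@d
def onz(c,px,z,P=None):
    o,d=ray(c,px,P); return o+d*(z-o[2])/d[2]
def proj(c,X):
    P=camera_params(c);T=np.array(P['T']);p=T[:3,:3].T@(np.array(X)-T[:3,3])
    return np.array([P['cx']+P['fx']*p[0]/p[2],P['cy']+P['fy']*p[1]/p[2]])
Z={'ring_centre':.078,'lever_tab':.094,'pointer_tip':.073,'stud_tall_top':.105,'stud_a_top':.076,'button_top':.085,'vial':.065,'eyepiece':0,'beaker':0,'petri':0,'slidebox':0,'pen':0,'tweezers':0,'lamp':0,'ring':.065}
E
python3 - <<'E'
from h import *
s=get_obs(); print({k:np.round(v,3) for k,v in s.items()})
for c in ['top','scene']:
    snap(c,c+'0')
    for n in Z:
        for r in tip_of(c,n)[:4 if n=='stud_a_top' else 2]:
            px=(r['position'][1]*640,r['position'][0]*480)
            print(c,n,round(r['p'],2),np.round(px,0),np.round(onz(c,px,Z[n]),3))
snap('wrist','wrist0')
E
```

```text
{'time_s': np.float64(0.0), 'joints': array([-1.399,  0.528,  1.434, -0.   ,  1.181, -0.179]), 'joint_velocities': array([-0.001, -0.002, -0.   ,  0.001,  0.001,  0.   ]), 'effort': array([-1.0000e-03, -4.4004e+01, -1.7659e+01,  6.3000e-02,  5.8000e-02,
       -0.0000e+00]), 'position': array([ 0.214, -0.586,  0.222]), 'eef_rot': array([-3.139, -0.   ,  0.35 ]), 'wrist_force': array([1.26 , 1.352, 0.219]), 'moment': array([0.01 , 0.013, 0.017]), 'finger_gap': np.float64(0.087)}
top ring_centre 0.61 [414. 241.] [ 0.593 -0.093  0.078]
top lever_tab 0.85 [398. 288.] [ 0.52  -0.067  0.094]
top lever_tab 0.51 [442. 311.] [ 0.489 -0.132  0.094]
top pointer_tip 0.72 [388. 300.] [ 0.503 -0.055  0.073]
top pointer_tip 0.6 [392. 284.] [ 0.527 -0.06   0.073]
top stud_tall_top 0.61 [479. 287.] [ 0.524 -0.184  0.105]
top stud_tall_top 0.52 [394. 286.] [ 0.523 -0.06   0.105]
top stud_a_top 0.6 [355. 273.] [ 0.542 -0.004  0.076]
top button_top 0.6 [437. 187.] [ 0.677 -0.127  0.085]
top button_top 0.19 [442. 163.] [ 0.713 -0.135  0.085]
top vial 0.71 [386. 182.] [ 0.686 -0.052  0.065]
top eyepiece 0
[... 918 characters left out ...]
[ 0.535 -0.001  0.076]
scene stud_a_top 0.28 [371. 295.] [0.713 0.014 0.076]
scene button_top 0.78 [276. 323.] [ 0.674 -0.129  0.085]
scene vial 0.82 [323. 306.] [ 0.676 -0.049  0.065]
scene eyepiece 0.81 [355. 355.] [ 0.736 -0.036  0.   ]
scene beaker 0.63 [156. 360.] [ 0.556 -0.269  0.   ]
scene petri 0.62 [375. 294.] [0.663 0.076 0.   ]
scene slidebox 0.74 [292. 393.] [ 0.728 -0.147  0.   ]
scene slidebox 0.59 [291. 240.] [0.453 0.055 0.   ]
scene pen 0.97 [315. 252.] [0.511 0.067 0.   ]
scene tweezers 0.73 [143. 309.] [ 0.446 -0.242  0.   ]
scene lamp 0.73 [268. 312.] [ 0.581 -0.088  0.   ]
scene ring 0.81 [263. 288.] [ 0.588 -0.095  0.065]
scene ring 0.17 [321. 256.] [0.586 0.022 0.065]
```

Run:
```python
import cv2
a=cv2.imread('pics/top0.png')[120:360,270:550]; cv2.imwrite('pics/top0c.png',cv2.resize(a,None,fx=2.5,fy=2.5,interpolation=2))
a=cv2.imread('pics/scene0.png')[200:420,120:400]; cv2.imwrite('pics/scene0c.png',cv2.resize(a,None,fx=2.7,fy=2.7,interpolation=2))
```

```text
(no output)
```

View pics/top0c.png

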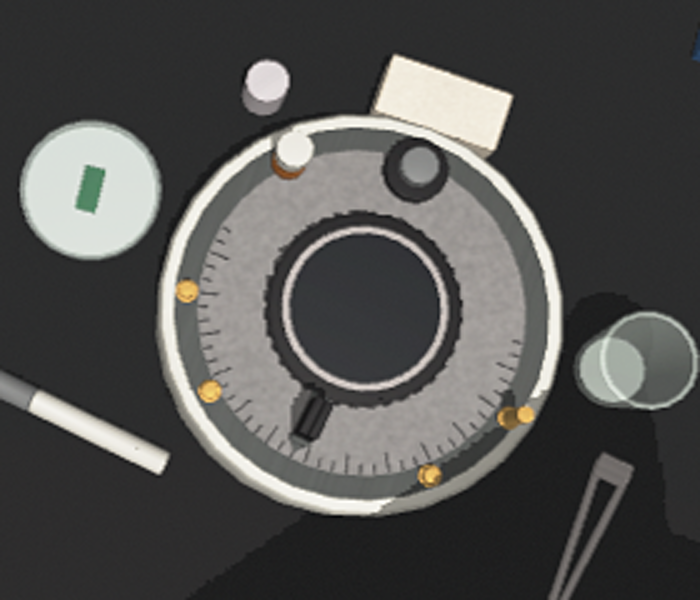

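View pics/scene0c.png

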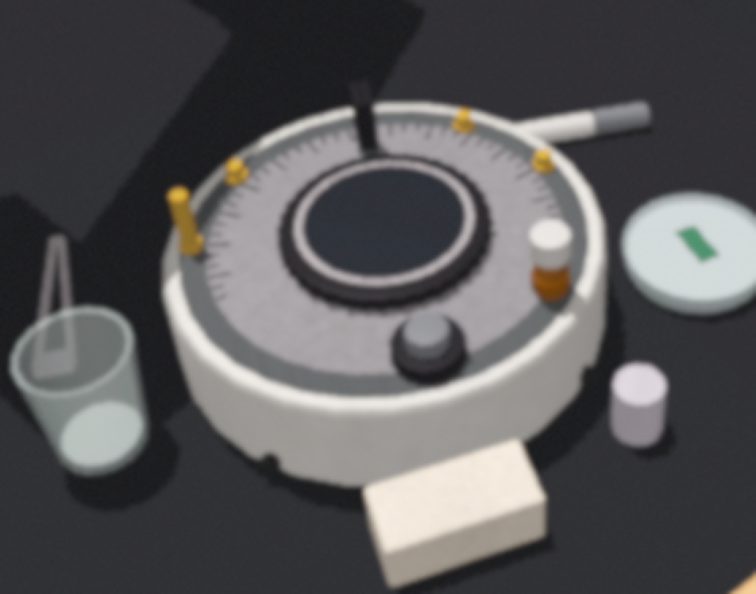

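View pics/scene0.png

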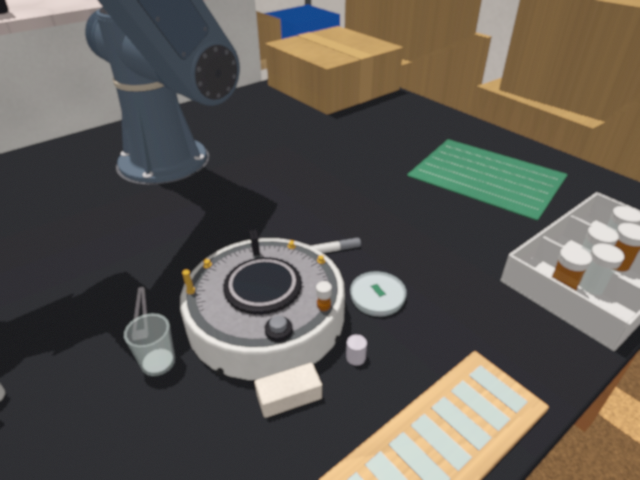

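The top view shows the lever at crop (312,415), front left of the ring. The tall stud leans outward at crop (505,418) to (527,413), lower right, and the three short studs are at (187,291), (209,391) and (430,475). The button is at (418,165), top right. I'll refine these positions next.

Run:
```python
from h import *
from scipy.optimize import least_squares
for c in ['top','scene']:
    im=cv2.imread(f'pics/{c}0.png'); hsv=cv2.cvtColor(im,cv2.COLOR_BGR2HSV)
    m=cv2.inRange(hsv,(14,120,70),(30,255,255)); 
    n,l,st,ce=cv2.connectedComponentsWithStats(m)
    for i in range(1,n):
        if st[i,4]>8 and 120<ce[i][1]<360 and 100<ce[i][0]<560: print(c,st[i],np.round(ce[i],1),np.round(onz(c,ce[i],.073),4))
# pinkish ring: bright pixels near centre
for c,p0 in [('top',(414,243)),('scene',(262,284))]:
    im=cv2.imread(f'pics/{c}0.png'); 
    # radial profile: edge of dark lens disc
    g=cv2.GaussianBlur(cv2.cvtColor(im,cv2.COLOR_BGR2GRAY),(3,3),0).astype(float)
    pts=[]
    for a in np.linspace(0,2*np.pi,180,endpoint=False):
        # sample in world polar about initial guess
        c0=onz(c,p0,.078)
        rr=np.arange(.035,.056,.0005)
        vals=[]
        for r in rr:
            u=proj(c,[c0[0]+r*np.cos(a),c0[1]+r*np.sin(a),.078])
            vals.append(cv2.getRectSubPix(g.astype(np.float32),(1,1),(float(u[0]),float(u[1])))[0,0])
        k=np.argmax(vals); r=rr[k]; pts.append(c0[:2]+r*np.array([np.cos(a),np.sin(a)]))
    pts=np.array(pts)
    s=least_squares(lambda q:np.hypot(*(pts-q[:2]).T)-q[2],[*c0[:2],.048],loss='soft_l1',f_scale=.001)
    print(c,s.x)
```

```text
top [341 232   8   9  61] [344.4 236. ] [0.5994 0.0123 0.073 ]
top [349 272   9   9  63] [353.3 276. ] [ 0.5386 -0.0022  0.073 ]
top [469 283  14   9  92] [475.2 286.2] [ 0.5273 -0.1862  0.073 ]
top [437 306   9   9  65] [441.2 309.8] [ 0.4908 -0.1348  0.073 ]
scene [288 240   7   9  38] [291.1 244.5] [ 0.5387 -0.0048  0.073 ]
scene [317 256   8   8  43] [320.5 259.7] [0.6003 0.0087 0.073 ]
scene [203 258   9  10  62] [206.6 262.8] [ 0.4903 -0.1369  0.073 ]
scene [181 268  14  26 194] [187.6 280.5] [ 0.5085 -0.1796  0.073 ]
scene [318 300  12  11 102] [323.6 304.4] [ 0.6802 -0.0503  0.073 ]Traceback (most recent call last):
  File "<stdin>", line 21, in <module>
  File "h.py", line 15, in proj
    P=camera_params(c);T=np.array(P['T']);p=T[:3,:3].T@(np.array(X)-T[:3,3])
ValueError: time passes only in moves, steps and waits
```

```bash
cat > h2.py <<'E'
import h
from h import *
_c={}
def cp(c):
    if c=='wrist': return h_cp(c)
    if c not in _c:_c[c]=h_cp(c)
    return _c[c]
h_cp=h.camera_params; h.camera_params=cp
E
cat > ringfit.py <<'E'
from h2 import *
from scipy.optimize import least_squares
def ringfit(c,im,c0):
    g=cv2.cvtColor(im,cv2.COLOR_BGR2GRAY).astype(np.float32); g=cv2.GaussianBlur(g,(3,3),0)
    A=np.linspace(0,2*np.pi,180,endpoint=False); rr=np.arange(.038,.055,.0004)
    pts=[]
    for a in A:
        U=np.array([proj(c,[c0[0]+r*np.cos(a),c0[1]+r*np.sin(a),.078]) for r in rr],np.float32)
        v=cv2.remap(g,U[:,0].copy(),U[:,1].copy(),cv2.INTER_LINEAR).ravel()
        pts.append(np.array(c0[:2])+rr[np.argmax(v)]*np.array([np.cos(a),np.sin(a)]))
    pts=np.array(pts)
    return least_squares(lambda q:np.hypot(*(pts-q[:2]).T)-q[2],[*c0[:2],.048],loss='soft_l1',f_scale=.001).x
E
python3 - <<'E'
from ringfit import *
for c in ['top','scene']:
    print(c,ringfit(c,cv2.imread(f'pics/{c}0.png'),(.592,-.095)))
S=[(.5998,.0105),(.5386,-.0035),(.4906,-.1358)]  # mean top/scene
S={'top':[(.5994,.0123),(.5386,-.0022),(.4908,-.1348)],'scene':[(.6003,.0087),(.5387,-.0048),(.4903,-.1369)]}
for k,s in S.items():
    s=np.array(s); th=np.radians([-76,-42,42])
    f=lambda q:np.concatenate([q[0]+q[3]*np.cos(q[2]+th)-s[:,0],q[1]+q[3]*np.sin(q[2]+th)-s[:,1]])
    r=least_squares(f,[.592,-.095,2.76,.108]); print(k,r.x,np.degrees(r.x[2]),r.fun*1e3)
print(onz('top',(480,285.3),.105),onz('top',(437,187),.085),onz('scene',(179*1/2.7+120,194/2.7+200),.105))
E
```

```text
top [ 0.59076289 -0.09524746  0.04795564]
scene [ 0.58641496 -0.09443917  0.04802165]
top [ 0.58918501 -0.09432298  2.80217832  0.10619781] 160.55299092616573 [-0.13415526 -0.17450106  0.30865632 -0.90471853  1.15856386 -0.25384533]
scene [ 0.58879455 -0.09746286  2.79268922  0.10607144] 160.00930559559575 [-0.43509619  0.28181678  0.15327941 -0.67068695  0.98457761 -0.31389067]
[ 0.52671331 -0.18463504  0.105     ] [ 0.67585351 -0.12654732  0.085     ] [ 0.52506603 -0.18377608  0.105     ]
```

```bash
cat > plan.py <<'E'
from h2 import *
from scipy.spatial.transform import Rotation as Ro
C=np.array([.5895,-.0952])
def pose(th,off,r=.076,z=.084):
    t=np.radians(th); return [*(C+r*np.array([np.cos(t),np.sin(t)])+off*np.array([-np.sin(t),np.cos(t)])),z,th-180]
def rows(targets):
    s=get_obs(); p=np.array(s['position']); R=Ro.from_euler('xyz',s['eef_rot']).as_matrix()
    y=np.degrees(s['eef_rot'][2])
    print('t',s['time_s'],'pos',np.round(p,4),'yaw',round(y,2),'F',np.round(s['wrist_force'],2),'gap',round(float(s['finger_gap']),4))
    for T in targets:
        print(np.round(R.T@(np.array(T[:3])-p)*100,2).tolist(), round(-(T[3]-y),1))
E
python3 -c "
from plan import *
rows([pose(154.5,-.036,z=.16),pose(154.5,-.036)])"
```

```text
t 1.65 pos [ 0.2142 -0.5871  0.2226] yaw 20.04 F [ 1.05  0.54 -0.49] gap 0.0869
[49.36, -41.3, 6.26] 45.5
[49.36, -41.3, 13.86] 45.5
```

>>> apply_moves:
  dp:
    - [4,-3.4,0]
    - [8.2,-6.9,0]
    - [12.4,-10.3,0]
    - [16.5,-13.8,0]
    - [20.6,-17.2,0]
    - [24.7,-20.6,1]
    - [28.8,-24.1,2]
    - [32.9,-27.5,3]
    - [37,-31,4]
    - [41.1,-34.4,5]
    - [45.2,-37.9,6]
    - [49.4,-41.3,6.3]
    - [49.4,-41.3,6.3]
    - [49.4,-41.3,6.3]
    - [49.4,-41.3,6.3]
  spin: [4,8,12,16,20,24,28,32,36,40,44,45.5,45.5,45.5,45.5]
  jaw: [0,0,0,0,0,0,0,0,0,0,0,0,0,0,0]

```text
time_s: 3.52
position: [0.5362, -0.031, 0.1597]
eef_rot: [3.141, 0.0, -0.446]
wrist_force: [-0.8, -0.6, 0.3]
finger_gap: 0.0004
```

```bash
python3 -c "
from plan import *
rows([pose(154.5,-.036),pose(154.5,-.023)])
snap('wrist','w1');snap('top','t1')
a=cv2.imread('pics/t1.png')[120:360,270:550]; cv2.imwrite('pics/t1c.png',cv2.resize(a,None,fx=2.5,fy=2.5,interpolation=2))
"
```

```text
t 3.525 pos [ 0.5362 -0.031   0.1597] yaw -25.55 F [-0.79 -0.63  0.34] gap 0.0004
[-0.02, -0.11, 7.57] -0.1
[-0.02, 1.19, 7.57] -0.1
```

View pics/w1.png

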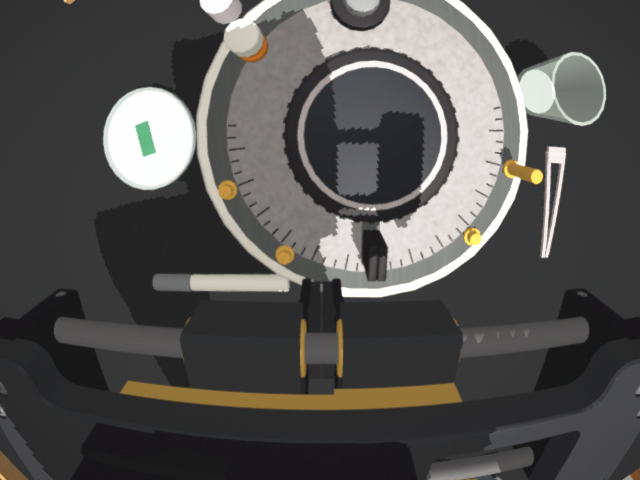

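View pics/t1c.png

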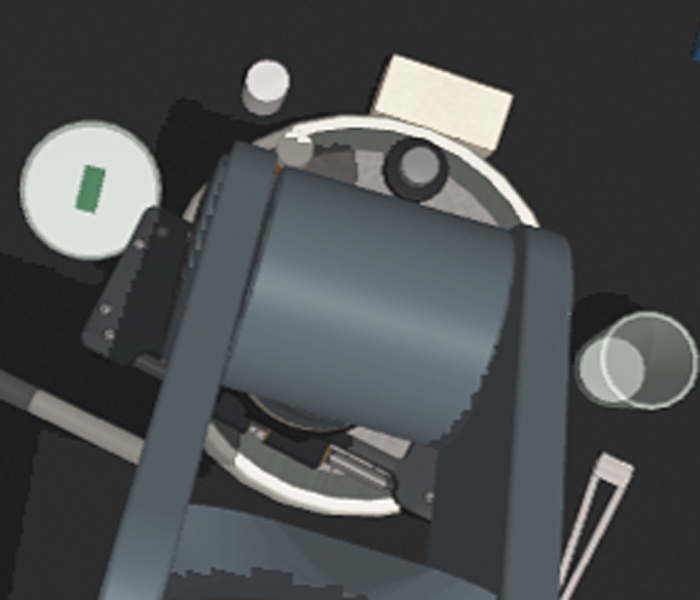

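The wrist view shows the closed fingers at (322,290), clear to the left of the tab at (375,250). The pen at (220,283) and the studs are clear of the fingers too. Next I descend and move up to just short of the tab.

>>> apply_moves:
  dp:
    - [0,0,3]
    - [0,0,6]
    - [0,0,7.6]
    - [0,0,7.6]
    - [0,0.4,7.6]
    - [0,0.8,7.6]
    - [0,1.1,7.6]
    - [0,1.1,7.6]
  spin: [0,0,0,0,0,0,0,0]
  jaw: [0,0,0,0,0,0,0,0]

```text
time_s: 4.62
position: [0.5321, -0.0401, 0.084]
eef_rot: [-3.141, -0.001, -0.445]
wrist_force: [-0.5, -0.1, 0.3]
finger_gap: 0.0008
```

```bash
python3 -c "
from plan import *
rows([pose(t,-.021) for t in range(158,236,3)])
snap('wrist','w2')
"
```

```text
t 4.625 pos [ 0.5321 -0.0401  0.084 ] yaw -25.48 F [-0.48 -0.09  0.34] gap 0.0008
[-0.16, 0.87, -0.0] -3.5
[-0.24, 1.28, -0.0] -6.5
[-0.29, 1.69, -0.0] -9.5
[-0.32, 2.1, -0.0] -12.5
[-0.33, 2.51, -0.0] -15.5
[-0.32, 2.93, -0.0] -18.5
[-0.29, 3.34, -0.0] -21.5
[-0.24, 3.75, -0.0] -24.5
[-0.16, 4.15, -0.0] -27.5
[-0.06, 4.55, -0.0] -30.5
[0.05, 4.95, -0.0] -33.5
[0.19, 5.34, -0.0] -36.5
[0.35, 5.72, -0.0] -39.5
[0.53, 6.09, -0.0] -42.5
[0.72, 6.46, -0.0] -45.5
[0.94, 6.81, -0.0] -48.5
[1.17, 7.15, -0.0] -51.5
[1.43, 7.47, -0.0] -54.5
[1.69, 7.79, -0.0] -57.5
[1.98, 8.09, -0.0] -60.5
[2.28, 8.37, -0.0] -63.5
[2.59, 8.64, -0.0] -66.5
[2.92, 8.89, -0.0] -69.5
[3.26, 9.12, -0.0] -72.5
[3.61, 9.34, -0.0] -75.5
[3.98, 9.54, 0.0] -78.5
```

View pics/w2.png

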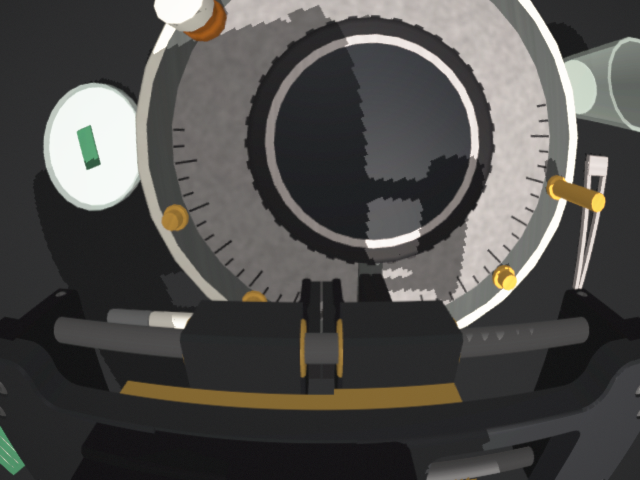

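The fingertip's right edge is at about x 342 and the tab's face at about x 358, so there is a small gap. I'll push the first part of the arc and check.

>>> apply_moves:
  dp:
    - [-0.1,0.5,0]
    - [-0.16,0.87,0]
    - [-0.24,1.28,0]
    - [-0.29,1.69,0]
    - [-0.32,2.1,0]
    - [-0.33,2.51,0]
    - [-0.32,2.93,0]
    - [-0.29,3.34,0]
    - [-0.24,3.75,0]
    - [-0.16,4.15,0]
    - [-0.06,4.55,0]
    - [0.05,4.95,0]
    - [0.19,5.34,0]
    - [0.19,5.34,0]
  spin: [-1.5,-3.5,-6.5,-9.5,-12.5,-15.5,-18.5,-21.5,-24.5,-27.5,-30.5,-33.5,-36.5,-36.5]
  jaw: [0,0,0,0,0,0,0,0,0,0,0,0,0,0]

```text
time_s: 6.42
position: [0.5107, -0.0888, 0.0835]
eef_rot: [-3.141, 0.0, 0.192]
wrist_force: [0.6, 1.0, -0.6]
finger_gap: 0.0004
```

```bash
python3 -c "
from plan import *
rows([pose(t,-.021) for t in range(191,240,3)])
snap('wrist','w3');snap('scene','s3')
a=cv2.imread('pics/s3.png')[200:420,120:400]; cv2.imwrite('pics/s3c.png',cv2.resize(a,None,fx=2.7,fy=2.7,interpolation=2))
"
```

```text
t 6.425 pos [ 0.5107 -0.0888  0.0835] yaw 11.02 F [ 0.61  0.98 -0.57] gap 0.0004
[0.01, 0.03, -0.05] 0.0
[-0.09, 0.43, -0.05] -3.0
[-0.16, 0.83, -0.05] -6.0
[-0.22, 1.24, -0.05] -9.0
[-0.26, 1.65, -0.05] -12.0
[-0.27, 2.07, -0.05] -15.0
[-0.26, 2.48, -0.05] -18.0
[-0.23, 2.89, -0.05] -21.0
[-0.18, 3.3, -0.05] -24.0
[-0.11, 3.71, -0.05] -27.0
[-0.02, 4.11, -0.05] -30.0
[0.1, 4.5, -0.05] -33.0
[0.23, 4.9, -0.05] -36.0
[0.38, 5.28, -0.05] -39.0
[0.56, 5.65, -0.05] -42.0
[0.75, 6.02, -0.05] -45.0
[0.97, 6.37, -0.05] -48.0
```

View pics/w3.png

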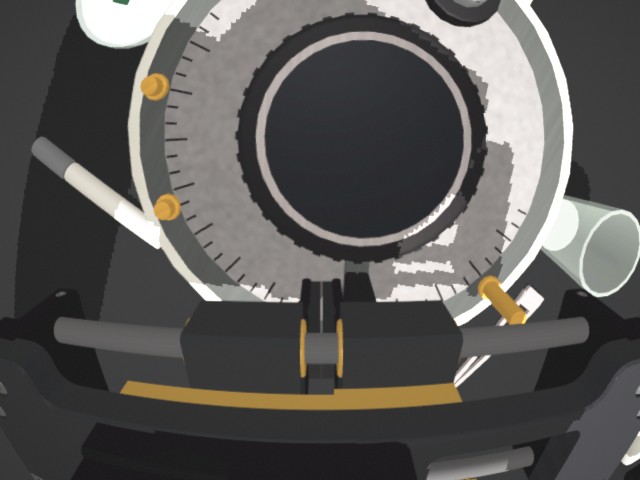

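View pics/s3c.png

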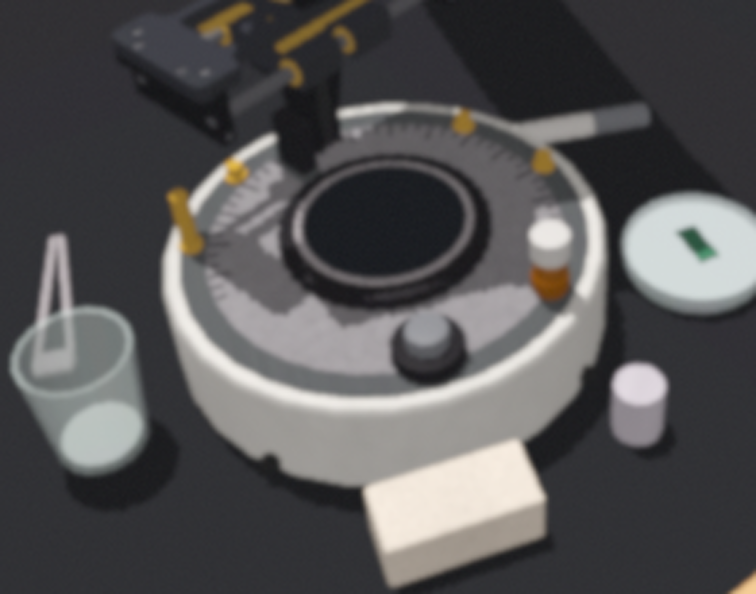

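The ring turned with the push: the tab now touches the finger at about x 343 in the wrist view, and the ring is still seated. I'll go on to about 8° short of the mark, back off and measure.

>>> apply_moves:
  dp:
    - [-0.09,0.43,0]
    - [-0.16,0.83,0]
    - [-0.22,1.24,0]
    - [-0.26,1.65,0]
    - [-0.27,2.07,0]
    - [-0.26,2.48,0]
    - [-0.23,2.89,0]
    - [-0.18,3.3,0]
    - [-0.11,3.71,0]
    - [-0.02,4.11,0]
    - [0.1,4.5,0]
    - [0.23,4.9,0]
    - [0.23,4.9,0]
    - [0.23,4.9,0]
  spin: [-3,-6,-9,-12,-15,-18,-21,-24,-27,-30,-33,-36,-36,-36]
  jaw: [0,0,0,0,0,0,0,0,0,0,0,0,0,0]

```text
time_s: 8.28
position: [0.5222, -0.1362, 0.0835]
eef_rot: [-3.141, 0.0, 0.82]
wrist_force: [-0.2, 0.9, 0.2]
finger_gap: 0.0005
```

```bash
python3 -c "
from plan import *
rows([pose(227,-.041),pose(227,-.041,z=.18),pose(227,-.061,r=.13,z=.2)])
snap('wrist','w4');snap('scene','s4')
a=cv2.imread('pics/s4.png')[200:420,120:400]; cv2.imwrite('pics/s4c.png',cv2.resize(a,None,fx=2.7,fy=2.7,interpolation=2))
"
```

```text
t 8.275 pos [ 0.5222 -0.1362  0.0835] yaw 47.0 F [-0.16  0.9   0.24] gap 0.0005
[-0.01, -1.98, -0.05] 0.0
[-0.01, -1.98, -9.65] 0.0
[-5.41, -3.98, -11.65] 0.0
```

View pics/w4.png

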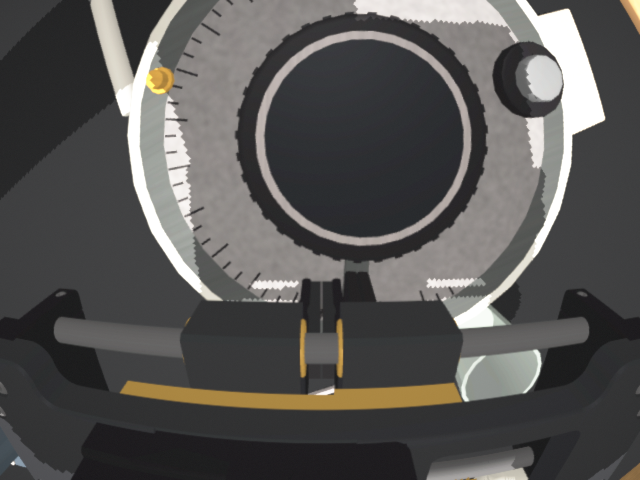

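View pics/s4c.png

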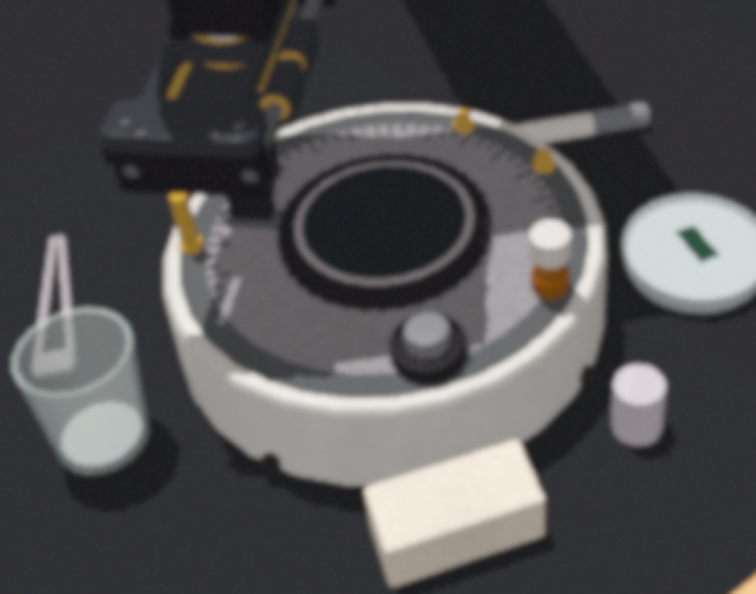

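The lever is still against the finger at about x 343 and the tall stud lies under the gripper. I'll back off and up for a clear view.

>>> apply_moves:
  dp:
    - [0,-1,0]
    - [0,-2,0]
    - [0,-2,-4]
    - [-2,-3,-8]
    - [-5.4,-4,-11.6]
    - [-7,-2,-12]
    - [-7,-2,-12]
    - [-7,-2,-12]
  spin: [0,0,0,0,0,0,0,0]
  jaw: [0,0,0,0,0,0,0,0]

```text
time_s: 9.38
position: [0.4592, -0.1729, 0.2029]
eef_rot: [-3.139, 0.0, 0.821]
wrist_force: [-0.3, -0.7, 0.1]
finger_gap: 0.0007
```

```bash
python3 -c "
from plan import *
rows([])
P=camera_params('wrist'); print(P)
snap('wrist','w5')
import json;json.dump({k:np.array(v).tolist() for k,v in P.items()},open('P5.json','w'))
for n in ['pointer_tip','stud_tall_top','lever_tab','ring_centre','stud_a_top','button_top']:
    for r in tip_of('wrist',n)[:4]:
        px=(r['position'][1]*640,r['position'][0]*480)
        w=onz('wrist',px,Z[n],P); d=w[:2]-C
        print(n,round(r['p'],2),np.round(px,1),np.round(w,4),'ang',round(np.degrees(np.arctan2(d[1],d[0]))%360,2),'r',round(np.hypot(*d),4))
"
```

```text
t 9.375 pos [ 0.4592 -0.1729  0.2029] yaw 47.04 F [-0.35 -0.74  0.05] gap 0.0007
{'fx': 371.64829954431775, 'fy': 371.64829954431775, 'cx': 321.02012471258905, 'cy': 236.03565400031775, 'T': array([[ 0.73126502, -0.64964755, -0.20786901,  0.5171156 ],
       [-0.68208869, -0.69761332, -0.21929585, -0.11322375],
       [-0.00254718,  0.30214849, -0.95325747,  0.36495263],
       [ 0.        ,  0.        ,  0.        ,  1.        ]])}
pointer_tip 0.87 [365.3 164.2] [ 0.5196 -0.1607  0.073 ] ang 223.14 r 0.0958
stud_tall_top 0.74 [400.1 189.3] [ 0.5261 -0.186   0.105 ] ang 235.1 r 0.1107
stud_tall_top 0.74 [364.9  57.7] [ 0.57   -0.0997  0.105 ] ang 193.01 r 0.02
stud_tall_top 0.42 [455.7 203.4] [ 0.5515 -0.2229  0.105 ] ang 253.43 r 0.1332
stud_tall_top 0.15 [377.6  39. ] [ 0.5861 -0.0955  0.105 ] ang 184.36 r 0.0034
lever_tab 0.76 [373.5 140.2] [ 0.5357 -0.1481  0.094 ] ang 224.55 r 0.0755
lever_tab 0.18 [376.   48.3] [ 0.5832 -0.0991  0.094 ] ang 212.13 r 0.0074
ring_centre 0.56 [378.2  40.9] [ 0.5925 -0.095   0.078 ] ang 3.52 r 0.0031
stud_a_top 0.55 [248.6   5.7] [ 0.5408 -0.0043  0.076 ] ang 118.15 r 0.1031
button_top 0.85 [485.   10.1] [ 0.679  -0.1289  0.085 ] ang 339.39 r 0.0957
button_top 0.6 [456.2 206.5] [ 0.5529 -0.2337  0.085 ] ang 255.2 r 0.1432
```

View pics/w5.png

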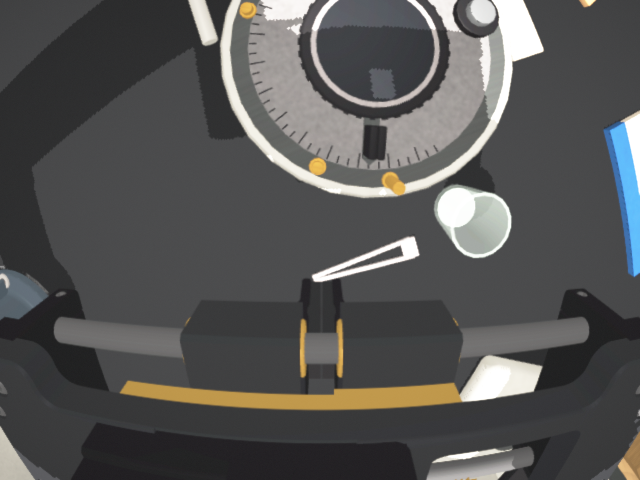

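The pointer tip at (365,164) works out at about 223.5° and the tall stud at (390–400,180–189) at about 235°. The finger's effective offset comes out nearer 17 mm than 21 mm. I'll go back for a second push that stops slightly short.

```bash
python3 -c "
from plan import *
rows([pose(224,-.04,z=.15),pose(224,-.04),pose(224,-.022),pose(225,-.017),pose(227,-.017),pose(229,-.017),pose(231,-.017),pose(232,-.017),pose(233.,-.017)])
import cv2
a=cv2.imread('pics/w5.png')[0:220,200:480]; cv2.imwrite('pics/w5c.png',cv2.resize(a,None,fx=2.7,fy=2.7,interpolation=2))
"
```

```text
t 9.725 pos [ 0.46   -0.1735  0.2032] yaw 47.08 F [ 0.28 -0.27  0.56] gap 0.0005
[7.18, -0.25, 5.32] 3.1
[7.18, -0.24, 11.92] 3.1
[7.08, 1.55, 11.92] 3.1
[7.02, 2.18, 11.91] 2.1
[6.96, 2.45, 11.91] 0.1
[6.9, 2.71, 11.91] -1.9
[6.86, 2.98, 11.91] -3.9
[6.84, 3.12, 11.91] -4.9
[6.82, 3.25, 11.91] -5.9
```

View pics/w5c.png

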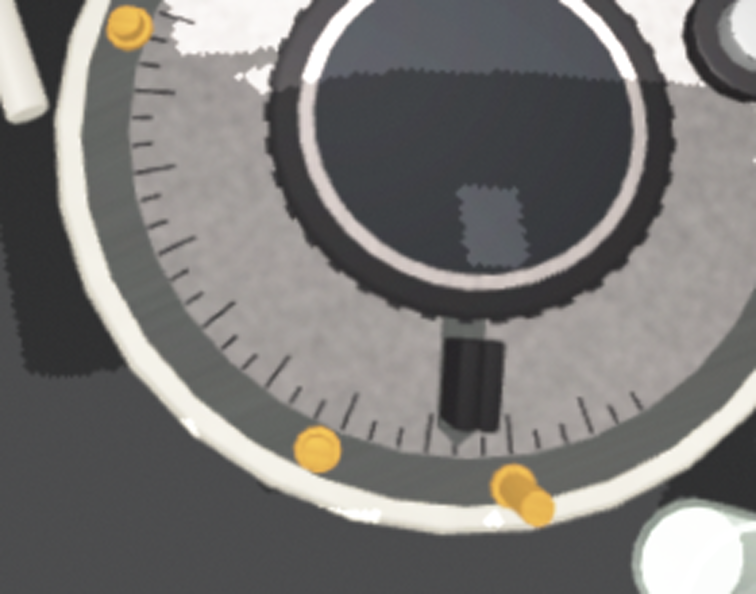

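>>> apply_moves:
  dp:
    - [4,-0.2,0]
    - [7.2,-0.2,3]
    - [7.2,-0.2,7]
    - [7.2,-0.2,10]
    - [7.2,-0.2,11.9]
    - [7.2,-0.2,11.9]
    - [7.1,0.7,11.9]
    - [7.1,1.4,11.9]
    - [7.0,1.8,11.9]
    - [7.0,2.2,11.9]
    - [6.96,2.45,11.9]
    - [6.9,2.7,11.9]
    - [6.86,3.0,11.9]
    - [6.84,3.12,11.9]
    - [6.84,3.12,11.9]
    - [6.84,3.12,11.9]
  spin: [3,3,3,3,3,3,3,3,3,2,0,-2,-4,-5,-5,-5]
  jaw: [0,0,0,0,0,0,0,0,0,0,0,0,0,0,0,0]

```text
time_s: 11.72
position: [0.5297, -0.1453, 0.0845]
eef_rot: [3.141, -0.0, 0.908]
wrist_force: [-1.3, -0.2, 1.1]
finger_gap: 0.0008
```

```bash
python3 -c "
from plan import *
rows([])"
```

```text
t 11.725 pos [ 0.5297 -0.1453  0.0845] yaw 52.04 F [-1.33 -0.24  1.08] gap 0.0008
```

>>> apply_moves:
  dp:
    - [0,-1,0]
    - [0,-2,0]
    - [0,-2,-4]
    - [-2,-3,-8]
    - [-5.4,-3,-11.6]
    - [-6,-1,-12]
    - [-6,0,-12]
    - [-6,0,-12]
    - [-6,0,-12]
  spin: [0,0,0,0,0,0,0,0,0]
  jaw: [0,0,0,0,0,0,0,0,0]

```text
time_s: 12.85
position: [0.4918, -0.1913, 0.2035]
eef_rot: [-3.138, 0.0, 0.909]
wrist_force: [0.1, -0.0, -0.9]
finger_gap: 0.0004
```

```bash
cat > meas.py <<'E'
import sys
from plan import *
import json
def meas(n):
    rows([]); P=camera_params('wrist'); snap('wrist',n)
    json.dump({k:np.array(v).tolist() for k,v in P.items()},open(n+'.json','w'))
    for m in ['pointer_tip','stud_tall_top','lever_tab','ring_centre','stud_a_top','button_top']:
        for r in tip_of('wrist',m)[:3]:
            px=(r['position'][1]*640,r['position'][0]*480)
            w=onz('wrist',px,Z[m],P); d=w[:2]-C
            print(m,round(r['p'],2),np.round(px,1),np.round(w,4),'ang',round(np.degrees(np.arctan2(d[1],d[0]))%360,2),'r',round(np.hypot(*d),4))
    a=cv2.imread(f'pics/{n}.png')[0:220,200:480]; cv2.imwrite(f'pics/{n}c.png',cv2.resize(a,None,fx=2.7,fy=2.7,interpolation=2))
meas(sys.argv[1])
E
python3 meas.py w6
```

```text
t 12.85 pos [ 0.4918 -0.1913  0.2035] yaw 52.09 F [ 0.08 -0.02 -0.9 ] gap 0.0004
pointer_tip 0.74 [343.2 178.4] [ 0.5298 -0.1724  0.073 ] ang 232.3 r 0.0976
lever_tab 0.87 [344.6 153.6] [ 0.5428 -0.1551  0.094 ] ang 232.06 r 0.0759
ring_centre 0.68 [345.7  51.6] [ 0.5922 -0.0942  0.078 ] ang 20.22 r 0.0029
ring_centre 0.2 [336.6 155.8] [ 0.5368 -0.1544  0.078 ] ang 228.3 r 0.0792
stud_a_top 0.64 [220.7   8.9] [ 0.54   -0.0025  0.076 ] ang 118.1 r 0.1051
stud_a_top 0.5 [182.7   2.8] [0.5204 0.0254 0.076 ] ang 119.83 r 0.139
button_top 0.69 [458.8  26.4] [ 0.6776 -0.1277  0.085 ] ang 339.72 r 0.0939
```

View pics/w6c.png

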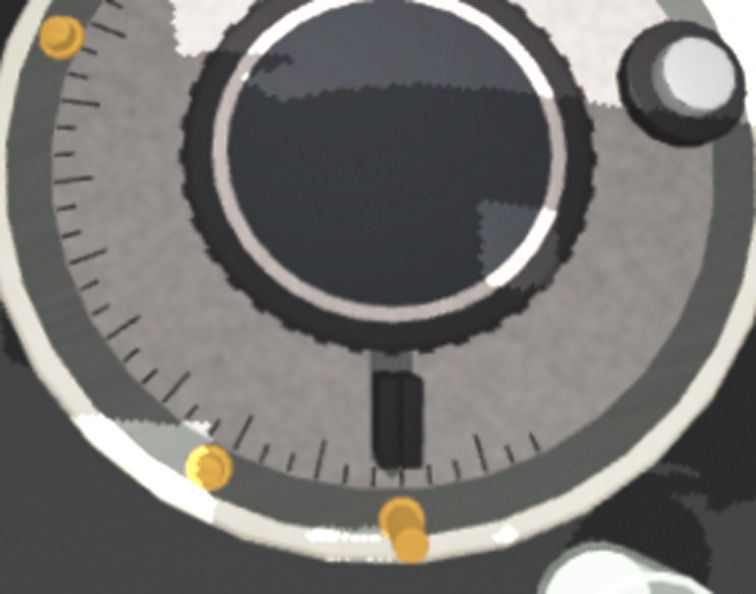

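```bash
cat > fine.py <<'E'
import sys,json
from scipy.optimize import least_squares
from h2 import *
n=sys.argv[1]; P=json.load(open(n+'.json')); T=np.array(P['T'])
im=cv2.imread(f'pics/{n}.png'); g=cv2.GaussianBlur(cv2.cvtColor(im,cv2.COLOR_BGR2GRAY).astype(np.float32),(3,3),0)
def pj(X):
    p=(np.asarray(X)-T[:3,3])@T[:3,:3]; r=np.arctan2(np.hypot(p[...,0],p[...,1]),p[...,2]); h=np.hypot(p[...,0],p[...,1])
    return np.stack([P['cx']+P['fx']*r*p[...,0]/h,P['cy']+P['fy']*r*p[...,1]/h],-1).astype(np.float32)
def unw(c,z,x0,x1,th0,th1,sc=8):
    pass
c0=np.array([.5905,-.0952])
# ring fit: light ring at z=.078 r~.048
for _ in range(3):
    A=np.linspace(0,2*np.pi,240,endpoint=False); rr=np.arange(.043,.053,.0003); pts=[]
    for a in A:
        X=np.stack([c0[0]+rr*np.cos(a),c0[1]+rr*np.sin(a),0*rr+.078],-1); U=pj(X)
        if U[:,1].min()<2: continue
        v=cv2.remap(g,U[:,0].copy(),U[:,1].copy(),1).ravel().astype(float); w=np.clip(v-np.percentile(v,50),0,None)
        pts.append(c0+(rr*w).sum()/w.sum()*np.array([np.cos(a),np.sin(a)]))
    pts=np.array(pts); q=least_squares(lambda q:np.hypot(*(pts-q[:2]).T)-.048,c0,loss='soft_l1',f_scale=.0005).x; c0=q[:2]
print('centre',q,len(pts))
# polar unwrap at z: rows radius, cols angle
def polar(z,a0,a1,r0,r1,name):
    A=np.radians(np.arange(a0,a1,.05)); R=np.arange(r0,r1,.0002)
    aa,rr=np.meshgrid(A,R); U=pj(np.stack([c0[0]+rr*np.cos(aa),c0[1]+rr*np.sin(aa),0*aa+z],-1))
    o=cv2.remap(im,U[...,0].copy(),U[...,1].copy(),cv2.INTER_CUBIC); 
    for d in range(int(a0),int(a1)+1,5): cv2.putText(o,str(d),(int((d-a0)/.05),12),0,.4,(0,0,255),1); cv2.line(o,(int((d-a0)/.05),14),(int((d-a0)/.05),24),(0,0,255),1)
    cv2.imwrite(f'pics/{name}.png',o)
polar(.073,215,250,.070,.125,n+'_p73')
polar(.105,215,250,.070,.125,n+'_p105')
E
python3 fine.py w6; python3 -c "
import cv2,numpy as np
a=cv2.imread('pics/w6_p73.png');b=cv2.imread('pics/w6_p105.png');cv2.imwrite('pics/w6_pp.png',np.vstack([a,b]));print(a.shape)"
```

```text
centre [ 0.58982364 -0.09546043] 196
(275, 700, 3)
```

View pics/w6_pp.png

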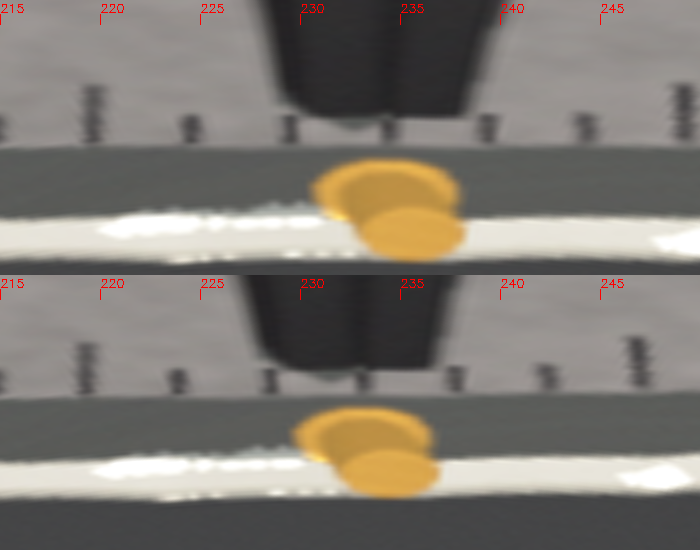

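The polar unwrap puts the pointer at 232.6° and the tall stud at 234.3–234.4°, with its base and top agreeing. About 1.8° is left, so I'll repeat the push from the last contact pose turned by 1.8°.

```bash
python3 -c "
from plan import *
C[:]=[.5898,-.0955]
v=np.array([.5297,-.1453])-C
def tgt(d,back=0,z=.084):
    a=np.radians(d); p=np.array([[np.cos(a),-np.sin(a)],[np.sin(a),np.cos(a)]])@v
    t=np.radians(232.5+d); return [*(C+p-back*np.array([-np.sin(t),np.cos(t)])),z,52.04+d]
rows([tgt(0,.02,.12),tgt(0,.02),tgt(0,.005),tgt(0),tgt(.9),tgt(1.8)])"
```

```text
t 13.2 pos [ 0.4925 -0.1923  0.2044] yaw 52.06 F [-0.52 -0.67 -0.06] gap 0.0005
[5.98, -1.96, 8.44] 0.0
[5.98, -1.95, 12.04] 0.0
[5.99, -0.45, 12.04] 0.0
[5.99, 0.05, 12.04] 0.0
[5.97, 0.17, 12.04] -0.9
[5.94, 0.29, 12.04] -1.8
```

>>> apply_moves:
  dp:
    - [3,-2,3]
    - [6,-2,7]
    - [6,-2,11]
    - [6,-2,12]
    - [6,-2,12]
    - [6,-1,12]
    - [6,-0.4,12]
    - [6,0,12]
    - [5.98,0.12,12]
    - [5.95,0.24,12]
    - [5.95,0.24,12]
    - [5.95,0.24,12]
    - [5.95,-0.5,12]
    - [5.95,-1.5,12]
    - [5.95,-2,10]
    - [5,-2,5]
    - [2,-1,0]
    - [0,0,0]
    - [0,0,0]
    - [0,0,0]
  spin: [0,0,0,0,0,0,0,0,-0.9,-1.8,-1.8,-1.8,-1.8,-1.8,-1.8,0,0,0,0,0]
  jaw: [0,0,0,0,0,0,0,0,0,0,0,0,0,0,0,0,0,0,0,0]

```text
time_s: 15.7
position: [0.4918, -0.1914, 0.2037]
eef_rot: [-3.139, -0.0, 0.908]
wrist_force: [0.4, 0.6, -1.2]
finger_gap: 0.0005
```

```bash
python3 meas.py w7; python3 fine.py w7; python3 -c "
import cv2,numpy as np
a=cv2.imread('pics/w7_p73.png');b=cv2.imread('pics/w7_p105.png');cv2.imwrite('pics/w7_pp.png',np.vstack([a,b]));print(a.shape)"
```

```text
t 15.7 pos [ 0.4918 -0.1914  0.2037] yaw 52.04 F [ 0.42  0.56 -1.24] gap 0.0005
pointer_tip 0.86 [344.6 179.3] [ 0.5304 -0.1738  0.073 ] ang 233.04 r 0.0983
stud_tall_top 0.54 [348.9 201.8] [ 0.5245 -0.1836  0.105 ] ang 233.66 r 0.1098
lever_tab 0.63 [347.5 156.3] [ 0.5434 -0.1581  0.094 ] ang 233.8 r 0.078
lever_tab 0.6 [220.5   5. ] [ 0.5423 -0.0075  0.094 ] ang 118.29 r 0.0996
ring_centre 0.76 [345.5  51.9] [ 0.5921 -0.0944  0.078 ] ang 16.55 r 0.0028
stud_a_top 0.48 [218.    9.7] [ 0.5382 -0.0015  0.076 ] ang 118.69 r 0.1068
button_top 0.85 [458.9  26.4] [ 0.6779 -0.128   0.085 ] ang 339.64 r 0.0943
centre [ 0.58983014 -0.09545804] 196
(275, 700, 3)
```

View pics/w7_pp.png

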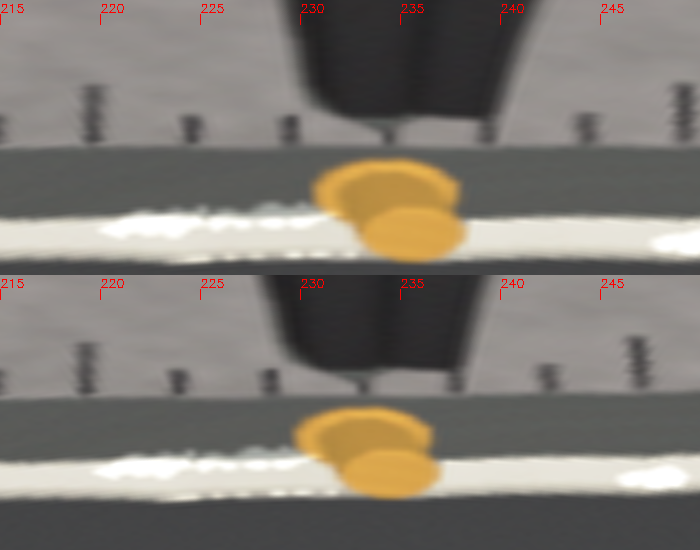

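View pics/w7c.png

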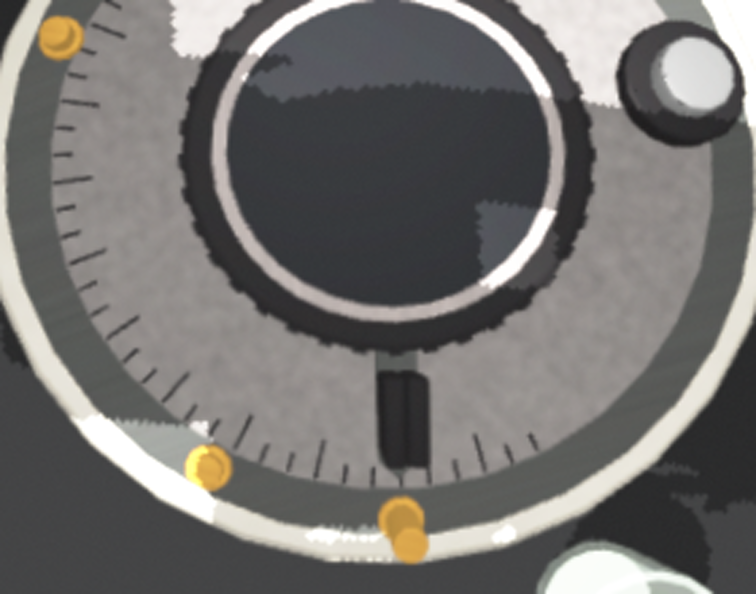

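The pointer tip is now at 234.3° and the stud's base and top at 234.3–234.4°, so they're in line, with the ring seated. Next is the button.

```bash
python3 -c "
from plan import *
b=[.6770,-.1273]
rows([[*b,.2037,52.04],[*b,.12,52.04],[*b,.089,52.04],[*b,.079,52.04]])"
```

```text
t 16.05 pos [ 0.4926 -0.192   0.2042] yaw 52.08 F [-0.27  0.66 -0.14] gap 0.0007
[16.44, 10.57, 0.04] 0.0
[16.44, 10.57, 8.41] 0.0
[16.44, 10.58, 11.51] 0.0
[16.44, 10.58, 12.51] 0.0
```

>>> apply_moves:
  dp:
    - [4,2.6,0]
    - [8,5.2,0]
    - [12,7.8,0]
    - [16.5,10.6,0]
    - [16.5,10.6,4]
    - [16.5,10.6,8]
    - [16.5,10.6,10.5]
    - [16.5,10.6,10.5]
    - [16.5,10.6,10.5]
  spin: [0,0,0,0,0,0,0,0,0]
  jaw: [0,0,0,0,0,0,0,0,0]

```text
time_s: 17.18
position: [0.6786, -0.1279, 0.1005]
eef_rot: [3.14, -0.001, 0.908]
wrist_force: [0.9, 0.2, -0.4]
finger_gap: 0.0004
```

```bash
python3 -c "
from plan import *
b=[.6770,-.1273]
rows([[*b,.085,52.04],[*b,.079,52.04]])
for c in ['scene','top']:snap(c,c+'8')
a=cv2.imread('pics/scene8.png')[220:400,170:400]; cv2.imwrite('pics/s8c.png',cv2.resize(a,None,fx=3.2,fy=3.2,interpolation=2))
"
```

```text
t 17.175 pos [ 0.6786 -0.1279  0.1005] yaw 52.05 F [ 0.93  0.23 -0.39] gap 0.0004
[-0.05, -0.16, 1.55] 0.0
[-0.05, -0.16, 2.15] 0.0
```

View pics/s8c.png

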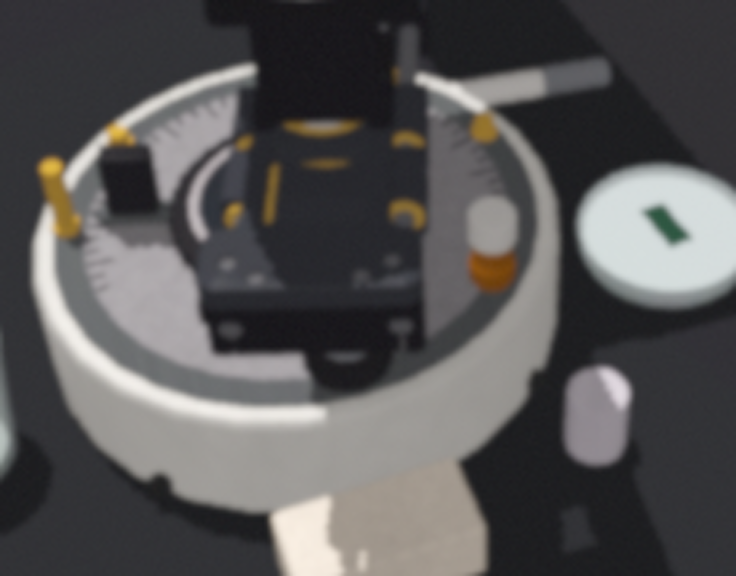

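The fingers are over the button, clear of the vial, and the lever is unmoved. I'll press down in small steps and watch the force.

>>> apply_moves:
  dp:
    - [0,-0.1,0.6]
    - [0,-0.1,1.1]
    - [0,-0.1,1.4]
    - [0,-0.1,1.6]
    - [0,-0.1,1.8]
    - [0,-0.1,1.8]
  spin: [0,0,0,0,0,0]
  jaw: [0,0,0,0,0,0]

```text
time_s: 18.02
position: [0.6768, -0.127, 0.0818]
eef_rot: [-3.141, 0.0, 0.908]
wrist_force: [-1.3, 0.6, 4.4]
finger_gap: 0.0004
```

>>> apply_moves:
  dp:
    - [0,0,0.2]
    - [0,0,0.4]
    - [0,0,0.4]
  spin: [0,0,0]
  jaw: [0,0,0]

```text
time_s: 18.4
position: [0.6768, -0.127, 0.0812]
eef_rot: [3.141, 0.0, 0.909]
wrist_force: [-6.2, 1.8, 19.6]
finger_gap: 0.0005
```

Stopped hard at z 0.0812 with 19.6 N. To confirm full travel, I'll release slowly and note where contact ends.

>>> apply_moves:
  dp:
    - [0,0,-0.35]
    - [0,0,-0.35]
  spin: [0,0]
  jaw: [0,0]

```text
time_s: 18.65
position: [0.6768, -0.127, 0.0818]
eef_rot: [3.141, -0.0, 0.908]
wrist_force: [-2.4, 1.2, 4.4]
finger_gap: 0.0003
```

>>> apply_moves:
  dp:
    - [0,0,-0.25]
    - [0,0,-0.25]
  spin: [0,0]
  jaw: [0,0]

```text
time_s: 18.9
position: [0.6769, -0.127, 0.0835]
eef_rot: [-3.141, 0.0, 0.908]
wrist_force: [-1.8, 0.9, 3.6]
finger_gap: 0.0006
```

>>> apply_moves:
  dp:
    - [0,0,-0.2]
    - [0,0,-0.2]
  spin: [0,0]
  jaw: [0,0]

```text
time_s: 19.15
position: [0.6769, -0.127, 0.0853]
eef_rot: [-3.141, 0.0, 0.908]
wrist_force: [-0.6, 0.1, 2.1]
finger_gap: 0.0008
```

>>> apply_moves:
  dp:
    - [0,0,-0.2]
    - [0,0,-0.2]
  spin: [0,0]
  jaw: [0,0]

```text
time_s: 19.4
position: [0.6772, -0.1271, 0.0874]
eef_rot: [3.141, -0.0, 0.908]
wrist_force: [0.3, 0.5, 1.3]
finger_gap: 0.0004
```

>>> apply_moves:
  dp:
    - [0,0,-0.2]
    - [0,0,-0.2]
  spin: [0,0]
  jaw: [0,0]

```text
time_s: 19.65
position: [0.6772, -0.1271, 0.0896]
eef_rot: [3.141, -0.0, 0.908]
wrist_force: [0.3, 0.5, 0.2]
finger_gap: 0.0001
```

The spring force fell linearly and contact ended at about z 0.087–0.088. That is about 6 mm above the stop, so it was a full press and release. I'll retreat and do a final check.

>>> apply_moves:
  dp:
    - [0,0,-3]
    - [0,0,-7]
    - [0,0,-11]
    - [-4,-1,-12]
    - [-9,-2,-12]
    - [-14,-3,-12]
    - [-19,-4,-12]
    - [-24,-5,-12]
    - [-29,-6,-12]
    - [-34,-7,-12]
    - [-39,-8,-12]
    - [-44,-9,-12]
    - [-48,-10,-12]
    - [-48,-10,-12]
    - [-48,-10,-12]
  spin: [0,0,0,0,0,0,0,0,0,0,0,0,0,0,0]
  jaw: [0,0,0,0,0,0,0,0,0,0,0,0,0,0,0]

```text
time_s: 21.52
position: [0.303, -0.4436, 0.2095]
eef_rot: [-3.141, -0.001, 0.908]
wrist_force: [0.4, 0.5, -0.5]
finger_gap: 0.0004
```

Run:
```python
from plan import *
rows([])
for c in ['top','scene']:
    snap(c,c+'9')
    for n in ['lever_tab','pointer_tip','stud_tall_top','button_top','vial','eyepiece','petri','beaker','slidebox','pen','tweezers']:
        for r in tip_of(c,n)[:1]:
            px=(r['position'][1]*640,r['position'][0]*480); w=onz(c,px,Z[n]); d=w[:2]-[.5898,-.0955]
            print(c,n,round(r['p'],2),np.round(px,0),np.round(w,3),round(np.degrees(np.arctan2(d[1],d[0]))%360,1))
a=cv2.imread('pics/top9.png')[120:360,270:550]; cv2.imwrite('pics/top9c.png',cv2.resize(a,None,fx=2.5,fy=2.5,interpolation=2))
a=cv2.imread('pics/scene9.png')[200:420,120:400]; cv2.imwrite('pics/scene9c.png',cv2.resize(a,None,fx=2.7,fy=2.7,interpolation=2))
```

```text
t 21.525 pos [ 0.303  -0.4436  0.2095] yaw 52.01 F [ 0.45  0.46 -0.5 ] gap 0.0004
top lever_tab 0.97 [460. 274.] [ 0.543 -0.158  0.094] 233.0
top pointer_tip 0.8 [465. 279.] [ 0.537 -0.171  0.073] 235.0
top stud_tall_top 0.63 [482. 282.] [ 0.532 -0.187  0.105] 237.9
top button_top 0.65 [438. 185.] [ 0.679 -0.128  0.085] 340.3
top vial 0.63 [504. 338.] [ 0.451 -0.231  0.065] 224.3
top eyepiece 0.62 [380. 158.] [ 0.744 -0.048  0.   ] 17.3
top petri 0.73 [310. 195.] [0.677 0.069 0.   ] 62.0
top beaker 0.9 [514. 269.] [ 0.562 -0.27   0.   ] 260.9
top slidebox 0.95 [444. 163.] [ 0.737 -0.155  0.   ] 338.0
top pen 0.89 [309. 291.] [0.518 0.067 0.   ] 113.8
top tweezers 0.74 [501. 337.] [ 0.451 -0.246  0.   ] 227.3
scene lever_tab 0.58 [212. 274.] [ 0.541 -0.153  0.094] 229.6
scene pointer_tip 0.93 [201. 287.] [ 0.534 -0.17   0.073] 233.3
scene stud_tall_top 0.44 [187. 270.] [ 0.522 -0.181  0.105] 231.4
scene button_top 0.76 [278. 322.] [ 0.676 -0.127  0.085] 340.1
scene vial 0.59 [321. 306.] [ 0.674 -0.05   0.065] 28.5
scene eyepiece 0.71 [356. 357.] [ 0.739 -0.037  0.   ] 21.3
scene petri 0.75 [376. 295.] [0.665 0.077 0.   ] 66.4
scene beaker 0.93 [154. 366.] [ 0.563 -0.276  0.   ] 261.6
scene slidebox 0.57 [293. 394.] [ 0.731 -0.148  0.   ] 339.7
scene pen 0.8 [312. 254.] [0.512 0.059 0.   ] 116.6
scene tweezers 0.67 [140. 309.] [ 0.441 -0.246  0.   ] 225.3
```

View pics/top9c.png

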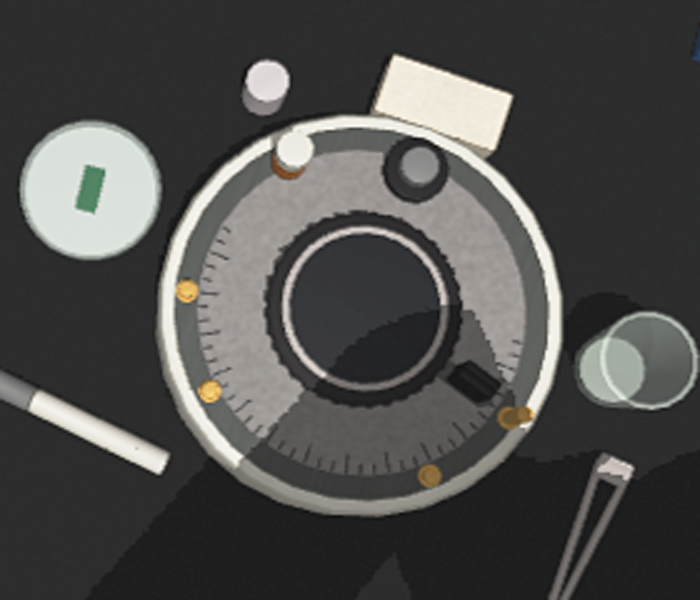

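View pics/scene9c.png

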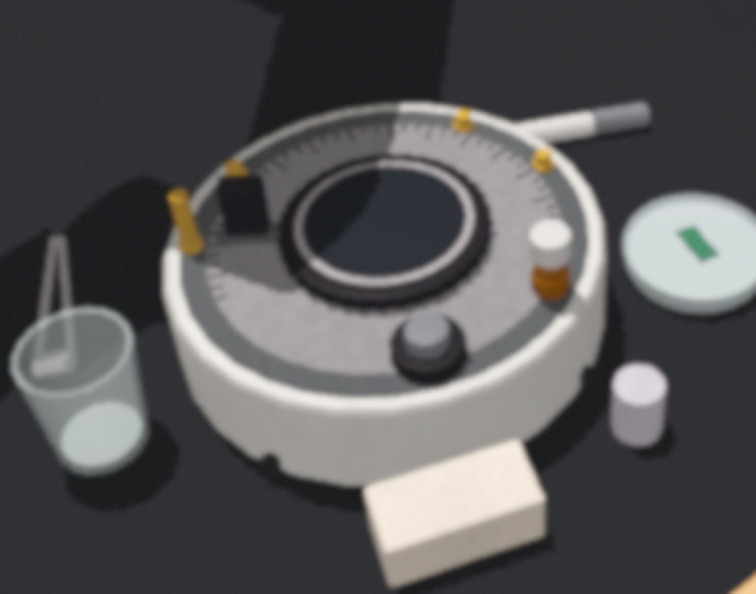

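The top view shows the tab at crop (473,381) and the pointer aimed at the tall stud's foot at (510,417). The ring is seated, the button is up, and every loose thing is where it was.

```bash
python3 -c "
from bench import *
print(finish_job())"
```

```text
the job is handed in; nothing more can be done
None
```

I set the ring's pointer in line with the tall stud, then pressed the button fully down and let it up, and handed the job in at about 22 s.

- **Ring:** I pushed the tab with closed fingers on its right side only, in three short pushes, backing off to measure between the later ones. The last close view put the pointer at 234.3° and the tall stud at 234.3–234.4°. The ring is still in its seat.
- **Button:** It stopped firmly at a fingertip height of 81.2 mm, with 19.6 N. On release the spring force dropped steadily and contact ended about 6 mm higher, which matches its full travel. The final pictures show it up again.
- **Loose things:** In the final top and scene pictures, everything on the base and bench is where it started. The arm is clear and touching nothing.

**Checks that disagreed:** In the last far views, the trained networks' readings for the pointer and tall stud scattered by a few degrees. They gave 235.0° against 237.9° from the top, and 233.3° against 231.4° from the scene camera. The top network also reported the vial at the tweezers' place. I went by the close wrist measurement for the setting and by the pictures for the vial.

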